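Fit the grating insert in the mandoline and lock it

TASK

Get the mandoline ready for grating: take the grating insert (the one with rows of small teeth), slide it fully home in the empty bay of the mandoline, and then push the lock bolt all the way across behind it so that it cannot slip out. Leave the straight-bladed slicing insert and the other things where they are, and let go of everything at the end.

Things in the scene. Friction and masses are not known exactly. Their poses are not given: they have to be found in the camera images.
- slicer: Mandoline: grey frame 330 x 114 mm, fixed across the rim of a fixed clear box (281 mm along it, 225 across, 94 high). Origin: centre of the frame's underside, 94 mm above the worktop. +x: the way an insert slides in, toward the ribbed steel runway and bail handle; z up. The -x end is open. Two side cheeks, tops 19 mm above the origin, carry inner ledges (8 mm above it) for the insert's side edges.
- landing (a point): Middle of the landing at the open end, at ledge height (x = -130, y = 0, z = 8 mm in the mandoline's frame, same axes). From x = -165 to -92 mm the cheeks stand 94 mm apart with nothing above, so an insert can be lowered on to the ledges; from -92 to -77 mm they narrow like a funnel to 86.4 mm.
- mouth (a point): Middle of the slot's mouth at ledge height (x = -72, y = 0, z = 8 mm in the mandoline's frame, same axes). From x = -72 to +25 mm lips reach over the insert's edges: 8 mm high between ledge and lip, 76 mm open between the lips, lip tops 11 mm above the ledge. The lips' upturned lead-ins begin at x = -85 mm.
- bay (a point): Where the insert's origin lies when it is fully home: x = -25, y = 0, z = 8 mm in the mandoline's frame, same axes. The insert's front edge then meets the runway's edge (end stop) at x = +25 mm.
- grating_insert: Grating insert, loose on the worktop, about 120 g: black frame, steel plate with six rows of small teeth. Plate 100 x 84 x 6 mm (x, y, z); origin: centre of its underside, z up. On its rear edge, x = -50 to -40 mm, stands a black grip bar 60 mm long (y), 10 mm thick (x), its top 32 mm above the underside. The +x edge enters the slot first. Teeth under 2 mm proud, from x = -24 mm on.
- grating_grip (a point): Point to grip on the grating insert's bar: x = -45, y = 0, z = 22 mm in the insert's frame, same axes; pinch the bar along x.
- slicing_insert: Slicing insert, not wanted: same frame, size, grip bar, origin and axes as the grating insert, but one broad straight blade across a smooth steel plate. The two may have changed places.
- lock (a joint): Travel of the lock bolt, m: 0 drawn back, 0.028 fully across; it slides to the mandoline's +y against about 1.5 N friction, stays put, and starts nearly back. Steel bar 12 mm wide, 8 high, on the -y cheek at x = -83 mm; its tip is at y = -44 mm at 0, -16 mm when across, then 2 mm behind the home insert's grip bar. If the insert is not home it strikes the grip bar's end and cannot close.
- lock_tab (a point): Point to grip on the bolt's black thumb tab, a 12 x 12 mm block on the bolt's outer end; top 7 mm above this point, foot 14 mm below. Axes as the mandoline's; moves with the bolt; at lock = 0 it is at x = -83, y = -88, z = 41 mm in the mandoline's frame. A guide bridge on the cheek, y = -57 to -46 mm, rises to 11 mm below this point.
- bowl: Small green bowl, 115 mm wide, 59 mm high, behind the mandoline. Bystander. Origin: centre of its underside.
- tin: Tin, 58 mm wide, 72 mm high, near the front edge on the right. Bystander. Origin: centre of its underside.
- glass: Small waisted drinking glass, 62 mm wide, 85 mm high, near the front edge on the left. Bystander. Origin: centre of its underside.

How it is judged:
By the outcome, as a careful person would: the job done as asked, in the order asked, and still so for the second after the job is handed in, with the robot touching nothing.
It also fails if it takes over 45 s, if anything falls off the work surface, if the arm or the gripper's body presses on something with over 40 N, if the wrist force passes 120 N, or if a joint passes its speed limit or range.

ROBOT

A 6-joint arm with a two-finger parallel gripper is mounted at the origin on a cart in front of the work surface, level with it; the furniture and walls round the work are solid. World frame = base frame: x ahead of the robot, y to its left, z up, the work surface at z = 0. Lengths are in mm, angles in rad, forces in N, time in s.
With the tool pointing down it reaches from about 275 to 975 mm from the base axis. Payload 8.4 kg.
Tool frame: the origin (TCP) lies midway between the tips of the shut fingers; the grasp point (between the pads) lies 19 mm behind it; z points along the fingers, y is the line along which they close (so a half turn about z gives the same grasp; the last joint's range is limited). The gripper opens to 92 mm and grips with 3 to 60 N. Pads are 20 mm wide; open, the fingers measure 128 mm over their backs; the gripper's body (75 mm by 189 mm) begins 69 mm behind the grasp point.
Start: joints at [-1.112, 0.353, 1.633, -0, 1.155, -0.002], TCP at [277.914, -559.814, 214.583] pointing down, gripper open.
Joint ranges: [-2.63, 2.63], [-0.92, 2.1], [0.06, 2.66], [-1.3, 4.44], [0, 2.69], [-3.02, 3.02]. Speed limits (rad/s): [2.22, 2.22, 2.79, 3.14, 3.14, 3.14].

INTERFACE

Orientations are given as a rotation vector (axis times angle).
In Python, from bench import arm gives the robot as it stands.
- The arm moves only by the shell command python3 steer.py, which reads ROWS from standard input. ROWS is a JSON list of rows, 1 to 10 of them, each written [opening, [dx, dy, dz], turn]: the finger opening in mm, then dx, dy, dz in mm, then a turn about the tool's z in rad; each row is the pose to reach, as a shift and turn from the pose commanded when the command began, along the tool's axes at that moment; what a row does not reach only later rows make up. A row lasts 1/10 s, in which the tool goes at most 50 mm and 0.15 rad, less where a joint would pass 70% of its speed; a pose out of reach is approached as far as the arm can. The fingers move at their own pace and stop on an object; the grip force is fixed at half the most. Time passes only in rows, so rows that do not move let the fingers close. It prints the time, the measured TCP pose, the force, the opening and the grip force at its end. Input that does not fit is refused with a message, and nothing moves.
- arm.state(): the state, without advancing time (a new reading comes with each control period).
- arm.camera(name): name is "scene" or "top" or "wrist"; returns the picture (384x512x3 uint8, red, green, blue); there is no depth.
- arm.camera_model(name): a dict with "mtx" (3x3 intrinsics, pixels), "origin" and "orientation" of the camera in the world; the wrist camera has in their place "mount" (4x4, takes a point from camera to tool coordinates, whose origin is the TCP and whose axes are the flange's). Camera axes: x right, y down, z forward; pixel columns grow to the right and rows downward; lengths in mm; the calibration is good to about 2 mm. A picture is of the moment at which its call begins: read the wrist's pose just before it. camera_model takes no time and is no camera call.
- arm.sign_off(): hands the job in; it is judged then, once.
The state is a dict: "time_s": time; "qpos": joint angles; "joint_vel": joint speeds; "effort": joint torques, N m; "ee_pos": TCP position; "orientation": TCP orientation; "wrist_force": force on the tool from outside, world axes, zero at the start; "torque": the same for the moment, N m; "width": finger opening in mm; "grasp_force": force on a finger pad.
Only numpy, scipy, OpenCV 4.12 (cv2) and the standard library are available. Lean on these libraries where they do the work, as an engineer would, in place of code of your own. Each camera call takes 0.05 s, during which the arm holds its last target. There are 200 camera calls.

## Working session

There is one attempt and no reset: what is moved stays moved. The work goes in short steps, Python scripts to look and compute and a shell command to move; the robot and the scene stay as the last step left them, time stands still between calls to the robot, and variables do not carry over. Pictures are saved under pics/ and viewed, at most 10 in all, crops included, and the job is handed in when it is done.

```bash
ls; mkdir -p pics
python3 - <<'E'
from bench import arm
import cv2
for n in("scene","top"):
    cv2.imwrite(f"pics/{n}0.png",arm.camera(n)[:,:,::-1]); m=arm.camera_model(n); print(n,m)
print(arm.camera_model("wrist")); s=arm.state(); print(s)
E
```

```text
bench.py
pics
steer.py
scene {'mtx': array([[477.24187055,   0.        , 256.95488619],
       [  0.        , 477.24187055, 180.2699873 ],
       [  0.        ,   0.        ,   1.        ]]), 'origin': array([ -121.52199305, -1129.85559109,  1004.85999587]), 'orientation': array([-2.10884588,  0.59456135, -0.31106718])}
top {'mtx': array([[380.63487568,   0.        , 255.17464141],
       [  0.        , 380.63487568, 193.36262645],
       [  0.        ,   0.        ,   1.        ]]), 'origin': array([ 290.02144679,  -35.98657355, 1277.6505583 ]), 'orientation': array([-2.11756539,  2.07973602, -0.23665228])}
{'mtx': array([[324.15580657,   0.        , 260.57679956],
       [  0.        , 324.15580657, 191.11957171],
       [  0.        ,   0.        ,   1.        ]]), 'mount': array([[-2.81630811e-04, -9.56217914e-01, -2.92655465e-01,
         8.22315188e+01],
       [ 9.99999951e-01, -2.28450984e-04, -2.15891659e-04,
         1.33901149e-01],
       [ 1.39582043e-04, -2.92655511e-01,  9.56217931e-01,
        -1.70116890e+02],
       [ 0.00000000e+00,  0.00000000e+00,  0.00000000e+00,
         1.00000000e+00]])}
{'time_s': 0.1, 'qpos': array([-1.11241663e+00,  3.53565383e-01,  1.63410336e+00,  1.07422745e-05,
        1.15517837e+00, -2.38792625e-03]), 'joint_vel': array([ 0.00172778, -0.00056224, -0.00149905, -0.00032531,  0.00064263,
        0.00071633]), 'effort': array([ 1.96772991e-03, -5.94906056e+01, -3.34929872e+01,  7.00131641e-02,
        1.84525328e-02, -4.99424084e-05]), 'ee_pos': array([ 277.7010469 , -559.39672938,  213.92854029]), 'orientation': array([-3.05739773e+00, -7.17100285e-01,  4.30183573e-04]), 'wrist_force': array([-0.23022472, -0.3148565 , -0.42735895]), 'torque': array([-0.03313731, -0.0514729 ,  0.06116621]), 'grasp_force': 0.0, 'width': 91.93279905724962}
```

View pics/scene0.png

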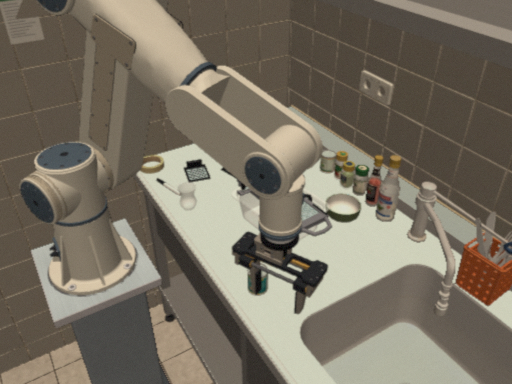

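View pics/top0.png

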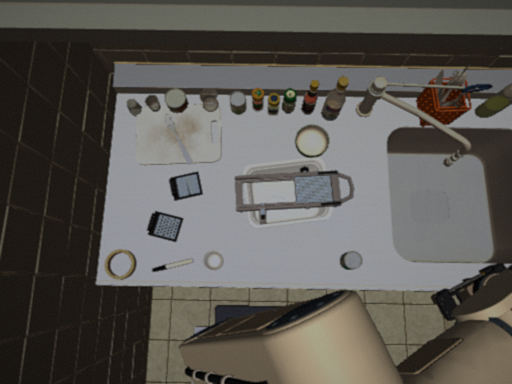

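The scene view shows the arm at front right, with one insert visible near (197,172) on the left. The top view shows the grating insert (toothed, bar on its left) at about (165,226) and the slicing insert at (187,185). The mandoline is at (289,190), with its open end on the left (x≈237) and the lock tab near (263,215).

```bash
cat > h.py <<'E'
import numpy as np, cv2
from scipy.spatial.transform import Rotation as R
from bench import arm
def cam(n, s=None):
    m=arm.camera_model(n)
    if n!="wrist": return m["mtx"],np.array(m["origin"]),R.from_rotvec(m["orientation"]).as_matrix()
    T=np.eye(4); T[:3,:3]=R.from_rotvec(s["orientation"]).as_matrix(); T[:3,3]=s["ee_pos"]
    T=T@m["mount"]; return m["mtx"],T[:3,3],T[:3,:3]
def ray(c,uv):
    d=c[2]@np.linalg.inv(c[0])@np.array([uv[0],uv[1],1.]); return c[1],d/np.linalg.norm(d)
def onz(c,uv,z):
    o,d=ray(c,uv); return o+d*(z-o[2])/d[2]
def proj(c,p):
    q=c[0]@(c[2].T@(np.asarray(p,float)-c[1])); return q[:2]/q[2]
def tri(c1,u1,c2,u2):
    o1,d1=ray(c1,u1);o2,d2=ray(c2,u2)
    t=np.linalg.lstsq(np.c_[d1,-d2],o2-o1,rcond=None)[0]
    a,b=o1+d1*t[0],o2+d2*t[1]; return (a+b)/2,np.linalg.norm(a-b)
def to_tool(s,p):   # shift in tool axes to bring TCP to p
    return R.from_rotvec(s["orientation"]).inv().apply(np.asarray(p)-s["ee_pos"])
E
python3 - <<'E'
from h import *
c=cam("top")
for n,uv,z in[("grater",(165,226),6),("gbar",(152,223),30),("slicer insert",(187,185),6),("open end",(237,190),110),("run end",(338,190),110),("tab",(263,215),140),("bowl",(312,141),59),("tin",(352,260),72),("glass",(214,260),85)]:
    print(n,onz(c,uv,z).round())
im=cv2.imread("pics/top0.png"); k=im[140:280,110:350]
cv2.imwrite("pics/topc.png",cv2.resize(k,None,fx=3.3,fy=3.3,interpolation=cv2.INTER_CUBIC))
s=arm.state(); print(R.from_rotvec(s["orientation"]).as_matrix().round(3))
E
```

```text
grater [467. 273.   6.]
gbar [473. 311.  30.]
slicer insert [611. 207.   6.]
open end [571.  29. 110.]
run end [ 577. -290.  110.]
tab [488. -54. 140.]
bowl [ 759. -218.   59.]
tin [ 362. -335.   72.]
glass [354.  95.  85.]
[[ 0.896  0.445 -0.001]
 [ 0.445 -0.896  0.001]
 [ 0.    -0.001 -1.   ]]
```

View pics/topc.png

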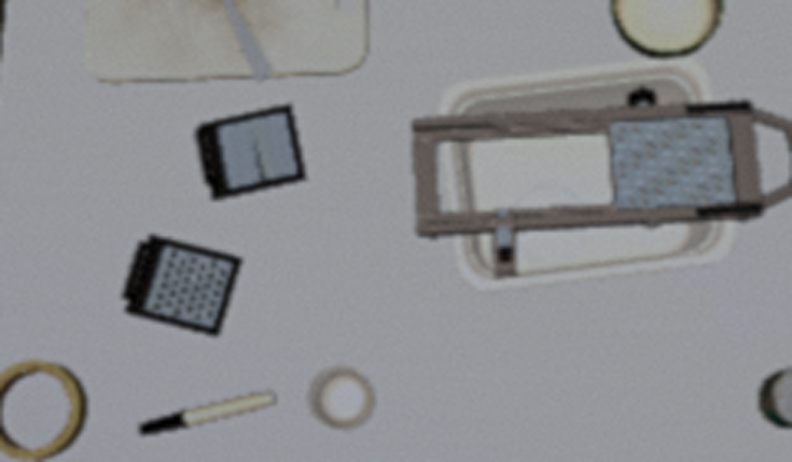

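The crop confirms that the toothed insert is the lower-left one, with its bar at crop (140,273). The straight-bladed insert is at (255,150), and the bolt tab is at crop (504,255). Next I'll move the wrist camera over that area.

```bash
echo '[[92, [452, -591, -16], 0.75], [92, [452, -591, -16], 0.75], [92, [452, -591, -16], 0.75], [92, [452, -591, -16], 0.75], [92, [452, -591, -16], 0.75], [92, [452, -591, -16], 0.75], [92, [452, -591, -16], 0.75], [92, [452, -591, -16], 0.75], [92, [452, -591, -16], 0.75], [92, [452, -591, -16], 0.75]]' | python3 steer.py; python3 -c "
from h import *
s=arm.state();print(to_tool(s,[420,170,230]),R.from_rotvec(s['orientation']).as_matrix().round(3),s['qpos'])"
```

```text
time_s: 1.1
ee_pos: [372.3, -72.1, 225.4]
orientation: [3.109, -0.453, 0.001]
wrist_force: [1.4, -0.5, 0.1]
width: 91.9
grasp_force: 0.0
[ -23.46930793 -245.60316788   -4.5959468 ] [[ 0.958 -0.286  0.001]
 [-0.286 -0.958 -0.   ]
 [ 0.001 -0.    -1.   ]] [-1.95182759e-01 -6.16813871e-02  2.10297099e+00  2.35249142e-05
  1.09978639e+00  1.66531600e+00]
```

```bash
echo '[[92, [-23, -245, -5], 0], [92, [-23, -245, -5], 0], [92, [-23, -245, -5], 0], [92, [-23, -245, -5], 0], [92, [-23, -245, -5], 0], [92, [-23, -245, -5], 0], [92, [-23, -245, -5], 0]]' | python3 steer.py
python3 - <<'E'
from h import *
import pickle
s=arm.state(); im=arm.camera("wrist"); cv2.imwrite("pics/w1.png",im[:,:,::-1]); pickle.dump(s,open("w1.pkl","wb")); print(s["ee_pos"])
E
```

```text
time_s: 1.8
ee_pos: [419.9, 168.1, 229.8]
orientation: [3.109, -0.448, -0.002]
wrist_force: [-0.1, -0.9, 0.3]
width: 92.0
grasp_force: 0.0
[419.87854323 168.1016058  229.79554348]
```

View pics/w1.png

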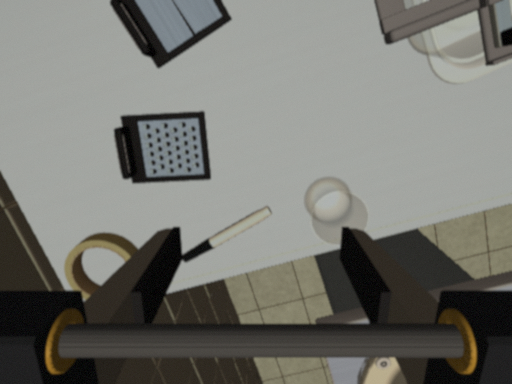

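This wrist view shows the toothed insert with plate corners near (122,115), (204,112), (210,180) and (131,183), and its bar at (124,152). The mandoline's open end is at the upper right. I'll take two more views that cover both.

```bash
echo '[[92, [35, 81, -30], 0], [92, [35, 81, -30], 0], [92, [35, 81, -30], 0], [92, [35, 81, -30], 0]]' | python3 steer.py
python3 - <<'E'
from h import *
import pickle
s=arm.state(); im=arm.camera("wrist"); cv2.imwrite("pics/w2.png",im[:,:,::-1]); pickle.dump(s,open("w2.pkl","wb"))
E
echo '[[92, [45, 90, 0], 0], [92, [45, 90, 0], 0], [92, [45, 90, 0], 0], [92, [45, 90, 0], 0]]' | python3 steer.py
python3 - <<'E'
from h import *
import pickle
s=arm.state(); im=arm.camera("wrist"); cv2.imwrite("pics/w3.png",im[:,:,::-1]); pickle.dump(s,open("w3.pkl","wb"))
a=cv2.imread("pics/w2.png")[:300]; b=cv2.imread("pics/w3.png")[:300]
cv2.imwrite("pics/w23.png",np.vstack([a,b]))
E
```

```text
time_s: 2.25
ee_pos: [430.6, 78.0, 260.4]
orientation: [-3.108, 0.46, -0.001]
wrist_force: [0.4, 0.6, 0.3]
width: 92.1
grasp_force: 0.0
time_s: 2.7
ee_pos: [447.8, -19.6, 259.6]
orientation: [-3.108, 0.456, 0.002]
wrist_force: [-0.3, 0.2, -0.0]
width: 91.6
grasp_force: 0.0
```

View pics/w23.png

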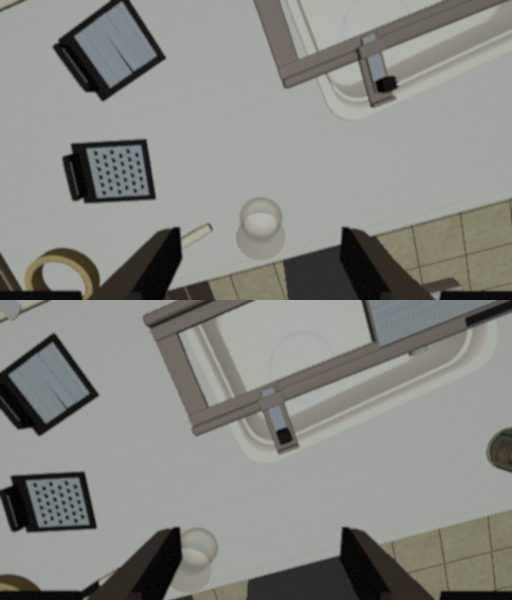

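The upper panel (w2) has the toothed insert at (112,170), the mandoline's near corner at (285,85) and the tab at (386,85). The lower panel (w3) has the open-end corners at (147,20) and (195,132) and the tab at (284,136), with rows taken within the panel.

Run:
```python
from h import *
import pickle
I={n:cv2.imread(f"pics/{n}.png") for n in("w1","w2","w3")}
C={n:cam("wrist",pickle.load(open(n+".pkl","rb"))) for n in I}
for p in[(180,80),(195,125),(165,20),(230,115),(300,90)]: print("w3",p,I["w3"][p[1],p[0]])
# grater
seed={"w1":(165,150),"w2":(112,170),"w3":(50,200)}
for n in I:
    m=cv2.inRange(I[n],(0,0,0),(60,60,60))
    m=cv2.morphologyEx(m,cv2.MORPH_CLOSE,np.ones((3,3)))
    cs,_=cv2.findContours(m,cv2.RETR_EXTERNAL,cv2.CHAIN_APPROX_NONE)
    for c in cs:
        if cv2.pointPolygonTest(c,seed[n],False)>0:
            print(n,cv2.contourArea(c),cv2.approxPolyDP(c,3,True)[:,0].tolist())
    # frame: neutral-dark grey
    m=cv2.inRange(I[n],(55,60,65),(115,120,130)); m[300:]=0
    m=cv2.morphologyEx(m,cv2.MORPH_OPEN,np.ones((3,3)))
    cs,_=cv2.findContours(m,cv2.RETR_EXTERNAL,cv2.CHAIN_APPROX_NONE)
    for c in cs:
        if cv2.contourArea(c)>800: print(" frame",n,cv2.contourArea(c),cv2.approxPolyDP(c,4,True)[:,0].tolist())
    m=cv2.inRange(I[n],(0,0,0),(45,45,45)); N,L,S,cc=cv2.connectedComponentsWithStats(m)
    print(" tab",n,[ (S[i].tolist(),cc[i].round(1).tolist()) for i in range(1,N) if 40<S[i][4]<900 and S[i][1]<200])
```

```text
w3 (180, 80) [ 96 103 108]
w3 (195, 125) [77 81 88]
w3 (165, 20) [32 35 36]
w3 (230, 115) [ 98 104 111]
w3 (300, 90) [ 94 101 107]
w1 5598.0 [[203, 113], [122, 117], [123, 126], [115, 130], [123, 176], [133, 181], [208, 178]]
 frame w1 2504.5 [[374, 0], [393, 41], [479, 6], [478, 0], [429, 0], [406, 9], [403, 0]]
 tab w1 [([501, 29, 11, 17, 153], [506.5, 37.1])]
w2 4649.0 [[145, 140], [73, 144], [73, 153], [63, 158], [73, 199], [83, 197], [86, 202], [153, 198]]
 frame w2 6815.5 [[254, 0], [284, 87], [357, 60], [373, 106], [393, 96], [376, 90], [370, 55], [507, 1], [443, 0], [299, 59], [279, 0]]
 tab w2 [([376, 77, 20, 15, 242], [385.7, 84.1])]
w3 4494.5 [[83, 173], [11, 177], [13, 185], [0, 190], [12, 230], [23, 226], [28, 231], [95, 227]]
 frame w3 10255.0 [[151, 32], [195, 135], [261, 110], [281, 153], [298, 146], [285, 100], [463, 32], [466, 16], [506, 0], [381, 46], [366, 0], [374, 42], [211, 107], [176, 32], [200, 21], [206, 24], [205, 19], [249, 0], [214, 0]]
 tab w3 [([151, 0, 61, 27, 115], [181.1, 12.6]), ([363, 0, 12, 40, 63], [368.2, 19.4]), ([466, 0, 46, 26, 387], [488.8, 12.8]), ([277, 128, 15, 16, 161], [283.9, 135.7])]
```

```bash
cat >> h.py <<'E'
def multi(cs,uvs):
    A=np.zeros((3,3));b=np.zeros(3);rs=[ray(c,u) for c,u in zip(cs,uvs)]
    for o,d in rs: P=np.eye(3)-np.outer(d,d);A+=P;b+=P@o
    p=np.linalg.solve(A,b); return p,max(np.linalg.norm(np.cross(p-o,d)) for o,d in rs)
E
python3 - <<'E'
from h import *
import pickle
C=[cam("wrist",pickle.load(open(n+".pkl","rb"))) for n in("w1","w2","w3")]; T=cam("top")
for n,u in {"FL":[(204,112.5),(145.5,139.5),(83.5,172.5)],"FR":[(209,178.5),(153.5,198.5),(95.5,227.5)],"RL":[(121.5,116.5),(72.5,143.5),(10.5,176.5)],
 "tab":[(506.5,37.1),(385.7,84.1),(283.9,135.7)],"corner":[(393,42),(284,88),(195,136)]}.items():
    p,e=multi(C,u); print(n,p.round(1),round(e,1),"top px",proj(T,p).round(1))
for n,u in {"inner":[(299,59),(211,107)]}.items():
    p,e=multi(C[1:],u); print(n,p.round(1),round(e,1))
g=[onz(C[i],u,6) for i,us in enumerate([[(204,112.5),(209,178.5),(121.5,116.5)],[(145.5,139.5),(153.5,198.5),(72.5,143.5)],[(83.5,172.5),(95.5,227.5),(10.5,176.5)]]) for u in us]
print("plate corners on z=6",np.array(g).round(1).reshape(3,3,3)[:,:,:2].tolist())
# cheek edges on z=113
c=C[2]
for n,a,b in[("outer",(195,136),(258,111)),("inner",(211,107),(374,42)),("end",(195,136),(151,32))]:
    A,B=onz(c,a,113),onz(c,b,113); d=B-A; print(n,A.round(1),B.round(1),np.degrees(np.arctan2(d[1],d[0])).round(2))
c=C[1]
for n,a,b in[("outer2",(284,88),(356,60.5)),("inner2",(299,59),(443,0)),("end2",(284,88),(254,0))]:
    A,B=onz(c,a,113),onz(c,b,113); d=B-A; print(n,A.round(1),B.round(1),np.degrees(np.arctan2(d[1],d[0])).round(2))
E
```

```text
FL [495.6 215.3   4.2] 0.5 top px [182.7 218.1]
FR [416.3 237.3   0.5] 0.8 top px [174.9 241.6]
RL [518.8 309.2   7.1] 1.2 top px [155.4 210.7]
tab [483.  -54.6 121. ] 2.3 top px [263.  217.6]
corner [505.8  30.1 111.3] 1.5 top px [235.9 210.3]
inner [527.4   8.7  90.4] 0.5
plate corners on z=6 [[[495.2, 214.9], [417.2, 235.6], [518.5, 310.3]], [[496.1, 214.8], [417.7, 235.8], [519.0, 308.5]], [[495.6, 214.1], [417.7, 233.2], [518.9, 310.9]]]
outer [505.6  29.  113. ] [510.6 -36.5 113. ] -85.64
inner [526.9   5.1 113. ] [ 538.2 -153.3  113. ] -85.93
end [505.6  29.  113. ] [603.2  34.8 113. ] 3.38
outer2 [506.4  31.6 113. ] [510.4 -37.7 113. ] -86.7
inner2 [526.7  11.7 113. ] [ 536.6 -120.   113. ] -85.74
end2 [506.4  31.6 113. ] [584.1  36.9 113. ] 3.91
```

Run:
```python
from h import *
import pickle
C=[cam("wrist",pickle.load(open(n+".pkl","rb"))) for n in("w1","w2","w3")]; T=cam("top")
for u in([(115,130),(63,158)],[(123,176),(73,199)]): print("bar",[x.round(1) if x is not None else 0 for x in multi(C[:2],u)])
for u in[(236.4,211.2),(235.8,176.4)]: print(onz(T,u,113).round(1))
s=arm.state(); M=R.from_rotvec(s["orientation"]).as_matrix(); print(np.degrees(np.arctan2(M[1,1],M[0,1])), M[2])
print(to_tool(s,[479.3,316,90]),to_tool(s,[479.3,316,10]),s["qpos"])
```

```text
bar [array([505.5, 312. ,  32.6]), np.float64(0.1)]
bar [array([453.2, 325.8,  30.6]), np.float64(0.5)]
[502.8  28.4 113. ]
[614.9  33.6 113. ]
-106.61823024385414 [-1.44025699e-03 -2.48479607e-04 -9.99998932e-01]
[ -65.24421323 -329.74755808  169.85249042] [ -65.12899268 -329.72767971  249.85240498] [-4.56603176e-02  2.48555757e-02  1.93781828e+00  6.37584762e-04
  1.18025621e+00  1.81493555e+00]
```

```bash
echo '[[24, [-65.5, -328.6, 150], -0.037], [24, [-65.5, -328.6, 150], -0.037], [24, [-65.5, -328.6, 150], -0.037], [24, [-65.5, -328.6, 150], -0.037], [24, [-65.5, -328.6, 180], -0.037], [24, [-65.5, -328.6, 180], -0.037], [24, [-65.5, -328.6, 180], -0.037], [24, [-65.5, -328.6, 180], -0.037], [24, [-65.5, -328.6, 180], -0.037], [24, [-65.5, -328.6, 180], -0.037]]' | python3 steer.py
python3 - <<'E'
from h import *
import pickle
s=arm.state(); im=arm.camera("wrist"); cv2.imwrite("pics/w4.png",im[:,:,::-1]); pickle.dump(s,open("w4.pkl","wb"))
c=cam("wrist",s); print(s["qpos"],to_tool(s,[478.7,315,10]),"bar px",proj(c,[478.7,315,32]),"TCP px",proj(c,s["ee_pos"]))
E
```

```text
time_s: 3.75
ee_pos: [477.4, 315.5, 79.7]
orientation: [3.116, -0.39, -0.002]
wrist_force: [-0.2, -0.6, -0.1]
width: 24.4
grasp_force: 0.0
[5.81326146e-01 4.36013797e-01 1.85474398e+00 8.70242516e-05
 8.52786523e-01 2.40089700e+00] [ 1.4478596   0.10789992 69.64925196] bar px [259.88216539 210.41576035] TCP px [259.42638665 241.64443366]
```

View pics/w4.png

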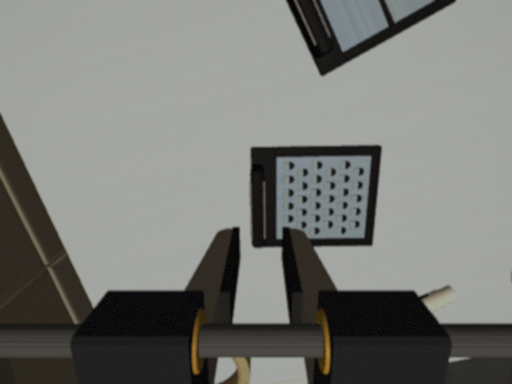

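The toothed insert sits squarely under the gripper, with plate corners at about (251,147), (381,146), (372,245) and (252,246) and the bar stripe at u≈262. I'll check the centring from these corners before descending.

Run:
```python
from h import *
import pickle
s=pickle.load(open("w4.pkl","rb")); c=cam("wrist",s); M=R.from_rotvec(s["orientation"])
im=cv2.imread("pics/w4.png"); m=cv2.inRange(im,(0,0,0),(75,75,75)); m[:, :245]=0; m[:140]=0; m[225:,:320]=0; m[250:]=0
pts=cv2.findNonZero(m)
for n,(r,ax) in {"top":((140,165),0),}.items(): pass
P=np.array([onz(c,u,6) for u in[(251,147),(381,146),(372.5,245.5),(251.5,246.5)]]); 
t=M.inv().apply(P-s["ee_pos"]); print(t.round(1)); print("centre",t.mean(0).round(1))
g=im[200].astype(int).sum(1); print(g[244:282].tolist())
print("bar z32 rear/front", [M.inv().apply(onz(c,(u,200),32)-s["ee_pos"]).round(1).tolist() for u in(251,262,266)])
```

```text
[[ 42.7  -6.6  73.6]
 [ 43.5  91.5  73.7]
 [-39.4  93.5  73.8]
 [-40.2  -6.9  73.7]]
centre [ 1.7 42.9 73.7]
[492, 492, 494, 491, 478, 418, 327, 202, 95, 64, 65, 72, 50, 60, 72, 65, 52, 59, 104, 205, 236, 182, 92, 74, 81, 83, 64, 71, 59, 63, 68, 129, 258, 361, 399, 402, 405, 397]
bar z32 rear/front [[9.3, -6.1, 47.6], [9.3, 1.6, 47.6], [9.3, 4.5, 47.6]]
```

```bash
echo '[[24, [1.6, -1.5, 35], 0], [24, [1.6, -1.5, 60], 0], [24, [1.6, -1.5, 69.5], 0], [24, [1.6, -1.5, 69.5], 0], [0, [1.6, -1.5, 69.5], 0], [0, [1.6, -1.5, 69.5], 0], [0, [1.6, -1.5, 69.5], 0], [0, [1.6, -1.5, 69.5], 0]]' | python3 steer.py
```

```text
time_s: 4.6
ee_pos: [482.1, 315.9, 12.3]
orientation: [-3.115, 0.395, -0.003]
wrist_force: [-0.0, -1.5, 7.3]
width: 9.8
grasp_force: 30.0
```

```bash
python3 -c "
from h import *
s=arm.state(); M=R.from_rotvec(s['orientation']).as_matrix(); print(s['ee_pos'],np.degrees(np.arctan2(M[1,1],M[0,1])),s['wrist_force'])
print(to_tool(s,[558.2,77.4,180]))"
```

```text
[482.13550535 315.85103062  12.28157175] -104.45218326248805 [-0.04106835 -1.53827002  7.33925787]
[ 133.44825845  211.65744    -167.82986306]
```

```bash
echo '[[0, [0, 0, -45], 0], [0, [0, 0, -90], 0], [0, [15, 25, -130], 0], [0, [40, 60, -167], -0.1], [0, [65, 100, -167], -0.2], [0, [90, 140, -167], -0.315], [0, [115, 180, -167], -0.315], [0, [133, 211, -167], -0.315], [0, [133, 211, -167], -0.315], [0, [133, 211, -167], -0.315]]' | python3 steer.py
python3 - <<'E'
from h import *
import pickle
s=arm.state(); im=arm.camera("wrist"); cv2.imwrite("pics/w5.png",im[:,:,::-1]); pickle.dump(s,open("w5.pkl","wb"))
cv2.imwrite("pics/top5.png",arm.camera("top")[:,:,::-1])
M=R.from_rotvec(s['orientation']).as_matrix(); print(np.degrees(np.arctan2(M[1,1],M[0,1])),s["qpos"])
E
```

```text
time_s: 5.6
ee_pos: [557.2, 77.4, 178.1]
orientation: [-3.14, -0.095, -0.0]
wrist_force: [0.1, -0.8, -1.7]
width: 9.8
grasp_force: 30.0
-86.52600208787548 [1.35054125e-01 2.95338599e-01 1.80468571e+00 4.74418677e-04
 1.04141442e+00 1.64497823e+00]
```

View pics/w5.png

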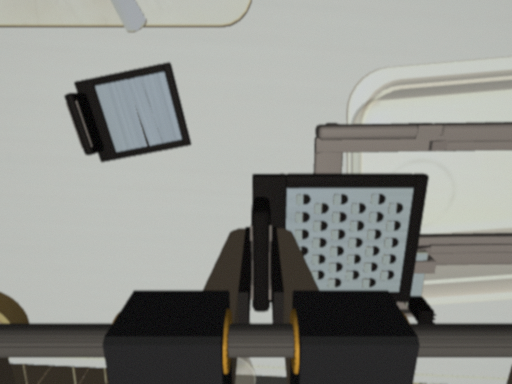

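The held insert's front edge is at u≈425 and its upper edge at v≈175. The +y cheek runs along v≈125–150 and the −y cheek along v≈235–263, both nearly parallel to the insert. Next I'll measure the edge positions precisely.

Run:
```python
from h import *
import pickle
s=pickle.load(open("w5.pkl","rb")); c=cam("wrist",s); M=R.from_rotvec(s["orientation"])
im=cv2.cvtColor(cv2.imread("pics/w5.png"),cv2.COLOR_BGR2GRAY).astype(int)
tool=lambda u,z:M.inv().apply(onz(c,u,z)-s["ee_pos"]).round(1).tolist()
for a in(345,395,440,470,500):
    p=im[:,a-3:a+4].mean(1); d=np.diff(p); e=[(v,int(d[v])) for v in range(105,290) if abs(d[v])>14 and abs(d[v])>=max(abs(d[v-2:v+3]))]
    print(a,[(v,g,tool((a,v+1),113)[0]) for v,g in e if (v<172 or a>430)])
r=[(u,int(im[130:146,u-1:u+1].mean())) for u in range(308,326,2)]; print(r)
print("end at",tool((316,140),113),tool((316,140),94))
for a in(300,350,400):
    p=im[:,a-3:a+4].mean(1); d=np.diff(p); print("ins up",a,[v for v in range(160,185) if abs(d[v])>14])
for v in(190,220,250,280):
    p=im[v-2:v+3].mean(0); d=np.diff(p); print("ins front",v,[u for u in range(400,440) if abs(d[u])>14])
print([tool(u,178.1-10+6-2) for u in[(250,176),(425,175),(410,300)]])
```

```text
345 [(123, -41, 60.4), (152, 20, 39.5)]
395 [(123, -52, 60.4), (139, 14, 49.0), (151, 32, 40.3)]
440 [(122, -55, 61.1), (150, 34, 41.0), (233, -57, -25.1), (264, 16, -52.6), (279, 18, -66.6), (283, -15, -70.4)]
470 [(122, -52, 61.1), (150, 32, 41.0), (233, -43, -25.1), (236, 25, -27.7), (264, 17, -52.6), (276, 18, -63.8), (280, -15, -67.5)]
500 [(121, -48, 61.8), (149, 31, 41.7), (232, -44, -24.2), (263, 15, -51.7), (264, 15, -52.6), (274, 18, -61.9), (278, -14, -65.6)]
[(308, 190), (310, 190), (312, 190), (314, 168), (316, 101), (318, 89), (320, 105), (322, 113), (324, 117)]
end at [49.0, 40.5, 65.0] [46.4, 43.8, 84.0]
ins up 300 [171, 172, 173, 174]
ins up 350 [171, 172, 173, 174]
ins up 400 [171, 172, 173, 174]
ins front 190 [411, 412, 413, 414, 424, 425, 426, 427]
ins front 220 [407, 408, 409, 410, 419, 420, 421, 422]
ins front 250 [403, 404, 405, 415, 416, 417]
ins front 280 [400, 401, 410, 411, 412, 413]
[[37.3, -5.5, 6.0], [37.9, 92.4, 5.9], [-43.6, 95.0, 5.9]]
```

```bash
echo '[[0, [6, 18.5, 20], -0.008], [0, [6.2, 18.5, 40], -0.008], [0, [6.2, 18.5, 50], -0.008], [0, [6.2, 18.5, 55], -0.008], [0, [6.2, 18.5, 58], -0.008], [0, [6.2, 18.5, 58], -0.008]]' | python3 steer.py; echo '[[0, [0, 0, 2], 0], [0, [0, 0, 2], 0]]' | python3 steer.py
```

```text
time_s: 6.3
ee_pos: [564.7, 60.3, 120.0]
orientation: [-3.14, -0.112, -0.0]
wrist_force: [-0.9, -0.7, -2.0]
width: 9.7
grasp_force: 30.0
time_s: 6.5
ee_pos: [564.9, 60.0, 118.1]
orientation: [-3.14, -0.111, -0.001]
wrist_force: [-0.9, 0.7, -1.6]
width: 9.7
grasp_force: 30.0
```

```bash
for i in 1 2; do echo '[[0, [0, 0, 2], 0], [0, [0, 0, 2], 0]]' | python3 steer.py | sed -n '2p;4p'; done
```

```text
ee_pos: [564.6, 59.8, 115.8]
wrist_force: [0.1, -0.1, -1.5]
ee_pos: [564.8, 59.8, 114.2]
wrist_force: [-1.1, 0.7, 3.3]
```

Run:
```python
from h import *
import pickle
s=arm.state(); im0=arm.camera("wrist"); cv2.imwrite("pics/w6.png",im0[:,:,::-1]); pickle.dump(s,open("w6.pkl","wb"))
c=cam("wrist",s); M=R.from_rotvec(s["orientation"]); print(s["wrist_force"],M.as_matrix()[2])
tool=lambda u,z:M.inv().apply(onz(c,u,z)-s["ee_pos"]).round(1)
cv2.imwrite("pics/w6c.png",cv2.resize(im0[60:330,230:512,::-1],None,fx=2.1,fy=2.1,interpolation=cv2.INTER_CUBIC))
im=cv2.cvtColor(im0,cv2.COLOR_RGB2GRAY).astype(int)
for a in(300,340,380,410,450,480,505):
    p=im[:,a-3:a+4].mean(1); d=np.diff(p); e=[(v,int(d[v])) for v in range(60,330) if abs(d[v])>12 and abs(d[v])>=max(abs(d[v-2:v+3]))]
    print(a,[(v,g,tool((a,v+1),113)[0],tool((a,v+1),108)[0]) for v,g in e if v<180 or a>430])
```

```text
[-1.07958602  0.72116905  3.33956456] [ 4.01602028e-04  4.75255904e-06 -9.99999919e-01]
300 [(173, -46, np.float64(39.6), np.float64(38.4))]
340 [(146, -47, np.float64(54.4), np.float64(53.6)), (151, 16, np.float64(51.7), np.float64(50.8)), (168, 12, np.float64(42.4), np.float64(41.3)), (173, -35, np.float64(39.6), np.float64(38.4))]
380 [(112, 12, np.float64(71.9), np.float64(71.6)), (146, -59, np.float64(54.4), np.float64(53.6)), (151, 16, np.float64(51.7), np.float64(50.8)), (168, 13, np.float64(42.4), np.float64(41.2)), (173, -36, np.float64(39.6), np.float64(38.4))]
410 [(96, 16, np.float64(79.9), np.float64(79.8)), (101, -21, np.float64(77.4), np.float64(77.3)), (109, 16, np.float64(73.4), np.float64(73.2)), (146, -58, np.float64(54.4), np.float64(53.6)), (150, 16, np.float64(52.2), np.float64(51.3)), (168, 13, np.float64(42.4), np.float64(41.2)), (173, -36, np.float64(39.6), np.float64(38.4))]
450 [(92, 16, np.float64(81.8), np.float64(81.8)), (97, -18, np.float64(79.4), np.float64(79.3)), (106, 17, np.float64(74.9), np.float64(74.7)), (145, -52, np.float64(54.9), np.float64(5
[... 762 characters left out ...]
np.float64(-43.8)), (302, 21, np.float64(-42.4), np.float64(-46.0)), (323, -30, np.float64(-57.9), np.float64(-62.0))]
505 [(81, -12, np.float64(87.1), np.float64(87.2)), (88, 17, np.float64(83.7), np.float64(83.7)), (93, -20, np.float64(81.3), np.float64(81.3)), (102, 17, np.float64(76.9), np.float64(76.7)), (146, -53, np.float64(54.4), np.float64(53.5)), (150, 15, np.float64(52.2), np.float64(51.3)), (184, 31, np.float64(33.4), np.float64(32.0)), (283, -40, np.float64(-29.0), np.float64(-32.2)), (289, 21, np.float64(-33.1), np.float64(-36.5)), (299, -26, np.float64(-40.2), np.float64(-43.8)), (302, 21, np.float64(-42.4), np.float64(-46.0)), (323, -31, np.float64(-57.9), np.float64(-62.0))]
```

View pics/w6c.png

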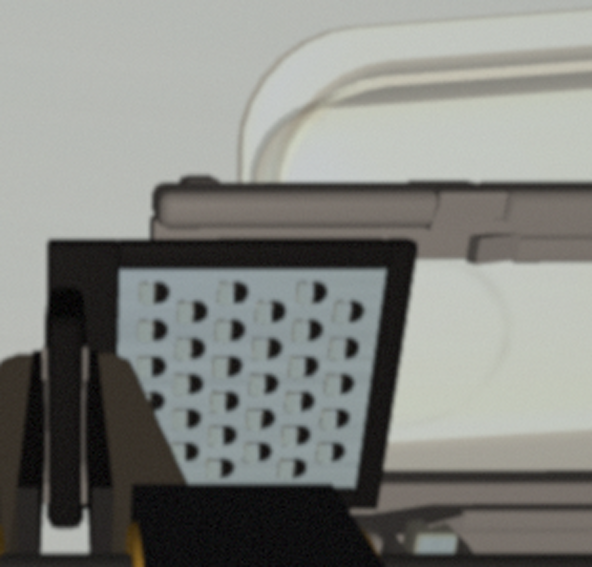

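The crop shows the insert lowered between the cheeks, parallel to them and about 1.5 mm toward +y. Its front edge is at crop x≈415, short of the lip lead-in at (472,245). I'll shift it −1.5 mm and slide it forward in steps.

```bash
echo '[[0, [-1.5, 0, -0.8], 0], [0, [-1.5, 8, -0.8], 0], [0, [-1.5, 16, -0.8], 0], [0, [-1.5, 24, -0.8], 0], [0, [-1.5, 28, -0.8], 0], [0, [-1.5, 28, -0.8], 0]]' | python3 steer.py
```

```text
time_s: 7.55
ee_pos: [565.2, 30.9, 114.5]
orientation: [3.14, 0.11, -0.0]
wrist_force: [0.0, -0.7, -2.4]
width: 9.6
grasp_force: 30.0
```

```bash
echo '[[0, [0, 8, 0], 0], [0, [0, 16, 0], 0], [0, [0, 24, 0], 0], [0, [0, 32, 0], 0], [0, [0, 40, 0], 0], [0, [0, 40, 0], 0]]' | python3 steer.py
```

```text
time_s: 8.15
ee_pos: [568.1, -9.2, 114.6]
orientation: [3.139, 0.11, 0.0]
wrist_force: [0.2, -1.0, -1.6]
width: 9.8
grasp_force: 30.0
```

```bash
echo '[[0, [0, 9, 0], 0], [0, [0, 18, 0], 0], [0, [0, 27, 0], 0], [0, [0, 36, 0], 0], [0, [0, 44, 0], 0], [0, [0, 44, 0], 0]]' | python3 steer.py; echo '[[0, [0, 2, 0], 0], [0, [0, 4, 0], 0], [0, [0, 6, 0], 0], [0, [0, 6, 0], 0]]' | python3 steer.py
```

```text
time_s: 8.75
ee_pos: [571.2, -53.2, 114.6]
orientation: [3.139, 0.11, 0.0]
wrist_force: [1.1, -0.6, -0.6]
width: 9.5
grasp_force: 30.0
time_s: 9.15
ee_pos: [571.6, -58.1, 114.6]
orientation: [3.139, 0.111, 0.0]
wrist_force: [1.9, -1.2, -1.2]
width: 9.9
grasp_force: 30.0
```

```bash
for i in 1 2; do echo '[[0, [0, 1.5, 0], 0], [0, [0, 3, 0], 0], [0, [0, 3, 0], 0]]' | python3 steer.py | sed -n '2p;4p'; done
```

```text
ee_pos: [571.7, -59.3, 114.7]
wrist_force: [0.5, 9.2, 0.3]
ee_pos: [571.7, -59.5, 114.9]
wrist_force: [-0.3, 24.4, 5.2]
```

```bash
echo '[[24, [0, -1, 0], 0], [24, [0, -1, 0], 0], [24, [0, -1, 0], 0], [24, [0, -1, -30], 0], [24, [0, -1, -70], 0], [24, [-50, -3, -85], 0], [10, [-95, -7, -85], 0], [0, [-141, -10, -85], 0], [0, [-141, -10, -85], 0], [0, [-141, -10, -85], 0]]' | python3 steer.py
python3 - <<'E'
from h import *
import pickle
s=arm.state(); im0=arm.camera("wrist"); cv2.imwrite("pics/w7.png",im0[:,:,::-1]); pickle.dump(s,open("w7.pkl","wb")); print(s["qpos"])
E
```

```text
time_s: 10.75
ee_pos: [430.4, -64.4, 200.1]
orientation: [3.139, 0.11, 0.002]
wrist_force: [0.5, -0.4, 1.0]
width: 0.6
grasp_force: 0.0
[-1.51773795e-01  6.77270057e-02  2.03547130e+00 -2.93704551e-04
  1.03698252e+00  1.34909832e+00]
```

View pics/w7.png

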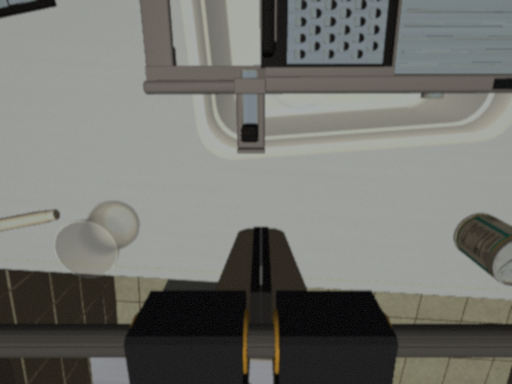

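The insert lies home, its front edge meeting the runway at u≈396 and its bar at u≈268. The bolt tab is at (249,132), still drawn back.

Run:
```python
from h import *
import pickle
s=pickle.load(open("w7.pkl","rb")); c=cam("wrist",s); M=R.from_rotvec(s["orientation"])
im=cv2.imread("pics/w7.png"); m=cv2.inRange(im,(0,0,0),(50,50,50)); N,L,S,cc=cv2.connectedComponentsWithStats(m)
for i in range(1,N):
    if 60<S[i][4]<600 and 100<S[i][1]<170:
        x,y,w,h,_=S[i]; print(S[i],cc[i]); u=cc[i]
        for z in(121,142): print(z,[M.inv().apply(onz(c,q,z)-s["ee_pos"]).round(1).tolist() for q in((x,y),(x+w,y+h))],onz(c,u,z).round(1))
        for n,v in(("w3",(283.9,135.7)),("w2",(385.7,84.1))):
            p,e=multi([c,cam("wrist",pickle.load(open(n+".pkl","rb")))],[u,v]); print(n,p.round(1),round(e,1))
```

```text
[242 124  16  18 273] [249.55677656 132.64835165]
121 [[59.1, -13.6, 79.2], [45.5, -1.6, 79.1]] [482.4 -52.8 121. ]
142 [[61.1, -12.4, 58.2], [48.6, -1.4, 58.2]] [484.9 -53.3 142. ]
w3 [483.5 -53.  130.3] 0.1
w2 [483.7 -53.  131.4] 0.1
```

```bash
echo '[[0, [22, -7, 30], 0], [0, [22, -7, 60], 0], [0, [22, -7, 72], 0], [0, [22, -7, 72], 0], [0, [30, -7, 72], 0], [0, [36, -7, 72], 0], [0, [40, -7, 72], 0], [0, [44, -7, 72], 0], [0, [48, -7, 72], 0], [0, [48, -7, 72], 0]]' | python3 steer.py
```

```text
time_s: 11.8
ee_pos: [478.7, -53.6, 127.8]
orientation: [3.14, 0.111, 0.001]
wrist_force: [0.7, 0.9, -0.1]
width: 0.5
grasp_force: 0.0
```

```bash
echo '[[0, [4, 0, 0], 0], [0, [8, 0, 0], 0], [0, [8, 0, 0], 0]]' | python3 steer.py|sed -n '2p;4p';  echo '[[0, [3, 0, 0], 0], [0, [6, 0, 0], 0], [0, [6, 0, 0], 0]]' | python3 steer.py|sed -n '2p;4p'
```

```text
ee_pos: [486.5, -53.0, 127.6]
wrist_force: [-0.3, 0.7, -0.7]
ee_pos: [492.4, -52.6, 127.5]
wrist_force: [0.2, 0.1, -0.1]
```

```bash
for i in 1 2; do echo '[[0, [2, 0, 0], 0], [0, [4, 0, 0], 0], [0, [4, 0, 0], 0]]' | python3 steer.py|sed -n '2p;4p'; done
```

```text
ee_pos: [492.9, -52.4, 127.1]
wrist_force: [-10.9, -1.3, 8.1]
ee_pos: [493.1, -52.3, 126.5]
wrist_force: [-22.9, -3.9, 16.5]
```

The bolt stopped where its full travel was expected. I'll back off, lift clear and look.

```bash
echo '[[0, [-8, 0, 0], 0], [0, [-25, 0, 0], 0], [0, [-40, 0, -30], 0], [0, [-60, 5, -72], 0], [0, [-64, 5, -72], 0], [0, [-64, 5, -72], 0]]' | python3 steer.py
python3 - <<'E'
from h import *
import pickle
s=arm.state(); im0=arm.camera("wrist"); t=arm.camera("top"); cv2.imwrite("pics/w8.png",im0[:,:,::-1])
a=cv2.resize(im0[:190,130:420],None,fx=2,fy=2,interpolation=cv2.INTER_CUBIC); b=cv2.resize(t[150:250,120:350],(580,200),interpolation=cv2.INTER_CUBIC)
cv2.imwrite("pics/w8c.png",np.vstack([a,b])[:,:,::-1])
c=cam("wrist",s); m=cv2.inRange(im0,(0,0,0),(50,50,50)); N,L,S,cc=cv2.connectedComponentsWithStats(m)
for i in range(1,N):
    if 60<S[i][4]<600 and 60<S[i][1]<170: print(S[i],cc[i].round(1),onz(c,cc[i],131).round(1),onz(c,cc[i],142).round(1))
E
```

```text
time_s: 13.6
ee_pos: [437.0, -61.8, 200.5]
orientation: [3.139, 0.11, 0.005]
wrist_force: [1.5, 0.3, -0.3]
width: 0.4
grasp_force: 0.0
[494  89  18  10 177] [502.6  93.6] [ 530.3 -227.7  131. ] [ 529.7 -219.8  142. ]
[244 100  17  17 262] [252.2 108.3] [507.8 -51.2 131. ] [508.3 -51.4 142. ]
```

View pics/w8c.png

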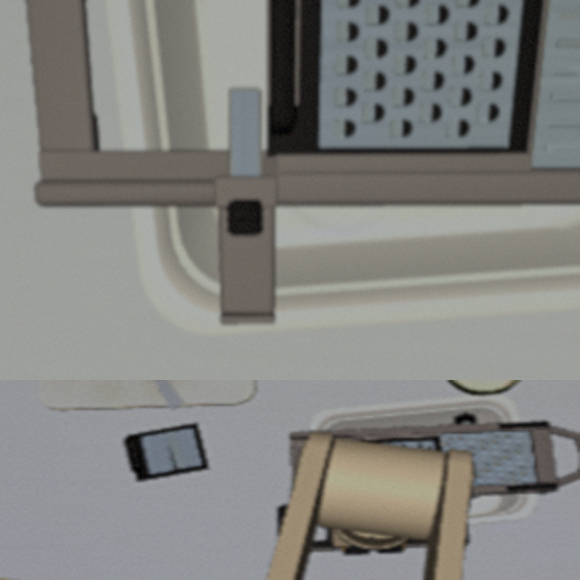

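Run:
```python
from h import *
s=arm.state(); c=cam("wrist",s); M=R.from_rotvec(s["orientation"])
im=cv2.cvtColor(cv2.imread("pics/w8.png"),cv2.COLOR_BGR2GRAY).astype(int)
def tool(u,z): return M.inv().apply(onz(c,u,z)-s["ee_pos"]).round(1)
for a in(200,252,300):
    p=im[:,a-2:a+3].mean(1); d=np.diff(p); print(a,[(v,int(d[v]),[tool((a,v+1),z)[0] for z in(94,113,121,124,142)]) for v in range(30,165) if abs(d[v])>9 and abs(d[v])>=max(abs(d[v-2:v+3]))])
```

```text
200 [(74, -26, [np.float64(95.3), np.float64(94.4), np.float64(94.0), np.float64(93.9), np.float64(93.0)]), (88, -11, [np.float64(84.6), np.float64(84.4), np.float64(84.4), np.float64(84.4), np.float64(84.2)]), (91, 10, [np.float64(82.3), np.float64(82.3), np.float64(82.3), np.float64(82.3), np.float64(82.3)]), (102, 35, [np.float64(73.7), np.float64(74.3), np.float64(74.5), np.float64(74.6), np.float64(75.2)])]
252 [(43, -18, [np.float64(118.0), np.float64(115.6), np.float64(114.5), np.float64(114.2), np.float64(111.8)]), (87, -12, [np.float64(85.4), np.float64(85.2), np.float64(85.1), np.float64(85.0), np.float64(84.8)]), (99, -35, [np.float64(76.0), np.float64(76.4), np.float64(76.6), np.float64(76.7), np.float64(77.1)]), (116, 27, [np.float64(62.4), np.float64(63.8), np.float64(64.4), np.float64(64.6), np.float64(65.9)]), (155, -15, [np.float64(29.7), np.float64(33.3), np.float64(34.8), np.float64(35.4), np.float64(38.9)]), (161, 25, [np.float64(24.4), np.float64(28.4), np.float64(30.1), np.float64(30.7), np.float64(34.5)])]
300 [(73, -38, [np.float64(96.0), np.float64(95.1), np.float64(94.7), np.float64(94.5), np.float64(93.6)]), (76, 28, [np.float64(93.7), np.float64(93.0), np.float64(92.6), np.float64(92.5), np.float64(91.8)]), (102, 35, [np.float64(73.6), np.float64(74.2), np.float64(74.5), np.float64(74.6), np.float64(75.2)]), (120, -9, [np.float64(59.2), np.float64(60.8), np.float64(61.4), np.float64(61.7), np.float64(63.2)]), (121, -9, [np.float64(58.3), np.float64(60.0), np.float64(60.7), np.float64(61.0), np.float64(62.5)]), (141, 16, [np.float64(41.7), np.float64(44.5), np.float64(45.7), np.float64(46.1), np.float64(48.8)]), (144, -11, [np.float64(39.1), np.float64(42.1), np.float64(43.4), np.float64(43.9), np.float64(46.7)])]
```

The crop shows the bolt across behind the grip bar, with its tip at crop (245,88). It measures 16.7 mm from the centreline against a nominal 16. The tab centre is at y = −59.7 mm against −60, the insert is home against the runway, and the gripper is clear.

```bash
python3 -c "
from bench import arm
print(arm.sign_off())"
```

```text
the job is handed in; nothing more can be done
None
```

The grating insert is fully home in the bay, the lock bolt is all the way across behind it, the gripper is clear of everything, and the job was handed in at about 14 s of the 45 s allowed.

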